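# Stow the alignment rod and set the transport lock

## Task

Stow the loose steel alignment rod in the blue transport cradle: press it down past the two orange sprung jaws, firmly but without ramming it, until it lies level on the bottom of both forks and the jaws have sprung shut over it. Then slide the red lock knob under the cradle's guard roof past its click to the end stop on the left (as seen from the robot), so that the jaws are barred, and let go. Do not disturb the glue bottle, the tape measure or the sanding block.

Things in the scene. Friction and masses are not known exactly. Their poses are not given: they have to be found in the camera images.
- cradle: Blue steel transport cradle fixed to the bench, turned up to 0.3 rad. Origin on the bench top near the middle of its base plate (160 x 212 x 12 mm, x from -88 to 72 mm). Own x points away from the robot, y left, z up. In front are two forks with orange jaws for the rod; at the back, under a flat guard roof, stands the red lock knob.
- rod_seat (a point): Centre of the fully seated rod (along y): cradle x -60, y 0, z 45 mm, axes as the cradle's. Two dark U forks, 12 mm wide, at y -46 and +46; 14 mm between prongs, floor at cradle z 39 mm, flared front prongs to z 66. Between the forks it is free down to z 12 mm, but behind the rod (from 16 mm) run the slide bar, top z 30, and its lug, top z 41, at y 23 mm or more.
- rod: Steel rod, 12 mm diameter, 184 mm long over two black square end caps (15 x 15 x 12 mm), dark 30 mm band in the middle; 0.11 to 0.22 kg. Origin at its centre, x along the rod. Starts lying on the bench right of the cradle, roughly pointing away from the robot. When seated the caps hang outside the forks and jaws (16 mm of play either way).
- jaw_left (a joint): Orange sprung jaw, 10 mm wide, at cradle y +59 mm, hinged behind the left fork; rad, 0 = shut, grows as its top swings away from the robot, 0.6 at most. Its round nose hangs 4 mm over the rod's path, 7 to 24 mm above the seated rod's axis. Both jaws together need 10 to 20 N downward before the rod passes; then they snap shut over it.
- jaw_right (a joint): The like jaw at cradle y = -59 mm.
- lock_slide (a joint): Travel of the lock slide (m): 0 = unlocked (right), growing left (cradle +y) to 0.030 at the end stop; starts between 0 and 0.008. Drags with 2.5 N; from about 0.012 to 0.023 a spring detent resists with 7 to 12 N, then it clicks and runs on. When home, its two red lugs stand behind the jaws and bar them, so lock only after the rod is in.
- lock_knob (a point): Point on the middle axis of the red knob (16 mm in x, 14 mm in y), 10 mm below its top; cradle x 32, z 50, y -15 mm + travel; knob from z 30 to 60. Axes as the cradle's. Free on both sides along y.
- guard_edge (a point): Middle of the front edge of the guard roof, on its underside: cradle x 15, y 0, z 108 mm. The roof is 4 mm thick, 140 mm wide in y, and runs back to a wall at x 66; open in front and at the sides. It covers the knob from above: the tool must come from the front, leaning 30 to 40 degrees, fingers pointing down and to +x.
- glue_bottle: Cream bottle with red cap, 58 mm diameter, 186 mm tall, origin at its foot; stands behind on the right. Bystander.
- tape_measure: Yellow tape measure, 94 x 64 x 66 mm, origin at its underside; behind the cradle. Bystander.
- sanding_block: Brown sanding block, 125 x 88 x 34 mm, origin at its underside; on the right at the back. Bystander.

How it is judged:
By the outcome, as a careful person would: the job done as asked, in the order asked, and still so for the second after the job is handed in, with the robot touching nothing.
It also fails if it takes over 54 s, if anything falls off the work surface, if the arm or the gripper's body presses on something with over 40 N, if the wrist force passes 120 N, or if a joint passes its speed limit or range.

## Robot

A 7-joint arm with a two-finger parallel gripper is mounted at the origin on a cart in front of the work surface, level with it; the furniture and walls round the work are solid. World frame = base frame: x ahead of the robot, y to its left, z up, the work surface at z = 0. Lengths are in m, angles in degrees, forces in N, time in s.
With the tool pointing down it reaches from about 0.425 to 0.875 m from the base axis. Payload 4.7 kg.
Tool frame: the origin (TCP) lies at the very end of the fingers, on their centre line; the grasp point (between the pads) lies 19 mm behind it; z points along the fingers, y is the line along which they close (so a half turn about z gives the same grasp; the last joint's range is limited). The gripper opens to 87 mm and grips with 3 to 60 N. Pads are 19 mm wide; open, the fingers measure 117 mm over their backs; the gripper's body (75 mm by 190 mm) begins 51 mm behind the grasp point.
Start: joints at [-68.52, 18.392, -4.016, 83.108, 1.295, 78.541, -3.26], TCP at [0.229, 0.608, 0.188] pointing down, gripper open.
Joint ranges: [-163.93, 163.93], [-17.29, 119.83], [-79.2, 71.16], [3.27, 140.29], [-89.18, 269.18], [5.43, 117.66], [-154.24, 154.24]. Speed limits (degrees/s): [147.25, 147.25, 180, 180, 180, 180, 180].

## Interface

Orientations are given as [roll, pitch, yaw] about the fixed x, y, z axes, in that order (R = Rz(yaw) Ry(pitch) Rx(roll)).
In Python, from cell import get_obs, cams, ticket, finder gives the robot as it stands.
- The arm moves only by the shell command python3 -m creep 'ROWS' [FORCE]. ROWS is text: rows parted by semicolons, each of 5 numbers parted by spaces: the shift along the world's x, y, z in m, then the turn about the world's z in degrees, then the finger opening in m, from 0 to 0.087. A call has 1 to 8 rows; each row shifts and turns the commanded pose from where the row before left it; what a row does not reach is not made up. A row lasts 1/8 s, in which the tool goes at most 62.5 mm and 10.7 degrees, less where a joint would pass 70% of its speed; a pose out of reach is approached as far as the arm can. A call with a gripper value outside its range is refused whole. The fingers move at their own pace and stop on an object; FORCE is the grip in N (left out, the last holds). Time passes only in rows, so rows that do not move let the fingers close. It gives the time, the measured TCP pose, the force, the opening and the grip force at its end, in the units of the state.
- get_obs(): the state, without advancing time (a new reading comes with each control period).
- cams.read_camera(name): name is "scene" or "top"; returns the picture (480x640x3 uint8, red, green, blue); there is no depth.
- cams.calibration(name): a dict with "fx", "fy", "cx", "cy" (pixels), "k1" (the pictures are not rectified: a ray, as slopes to the right and down, at radius r is drawn at 1 + k1 r^2 times it, then the intrinsics apply), "extrinsics" (4x4, takes a point from world to camera coordinates). Camera axes: x right, y down, z forward; pixel columns grow to the right and rows downward; lengths in m; the calibration is good to about 2 mm. A picture is of the moment at which its call begins. calibration takes no time and is no camera call.
- ticket.sign_off(): hands the job in; it is judged then, once.
Trained networks look in the newest picture that a camera, given by its name, has taken for a name from the list of things; names that differ only in an ending like _2 or _b are one class to them, and where a whole thing is asked for, a point or a joint stands for the part that bears it (a point fixed in the world has none). Each returns a list of dicts, best first, with "p" (0 to 1); they miss things now and then, are a little off and sometimes report something else, mostly with a low value. They report only what shows in the picture. A call takes as long as a camera call.
- finder.masks_of(name, camera): "mask" (480x640 bool, what is visible of it) and "xy" ([column, row] in pixels, amid what is visible of it).
- finder.tip_of(name, camera): "xy" ([column, row] in pixels: a listed point, or the origin of a listed thing).
The state is a dict: "time_s": time; "qpos": joint angles; "joint_velocities": joint speeds; "effort": joint torques, N m; "tool_pos": TCP position; "tool_rot": TCP orientation; "force": force on the tool from outside, world axes, zero at the start; "wrist_torque": the same for the moment, N m; "grip_width": finger opening in m; "grasp_force": force on a finger pad.
Only numpy, scipy, OpenCV 4.12 (cv2) and the standard library are available. Lean on these libraries where they do the work, as an engineer would, in place of code of your own. Each camera call takes 0.05 s, during which the arm holds its last target. There are 200 camera calls.

## Working session

There is one attempt and no reset: what is moved stays moved. The work goes in short steps, Python scripts to look and compute and a shell command to move; the robot and the scene stay as the last step left them, time stands still between calls to the robot, and variables do not carry over. Pictures are saved under pics/ and viewed, at most 10 in all, crops included, and the job is handed in when it is done.

```bash
mkdir -p pics; ls; cat > h.py <<'E'
import numpy as np, cv2
from cell import get_obs, cams, ticket, finder
from scipy.spatial.transform import Rotation as R
def cal(c):
    k=cams.calibration(c); return k,np.array([[k['fx'],0,k['cx']],[0,k['fy'],k['cy']],[0,0,1.]]),np.array([k['k1'],0,0,0,0.]),np.array(k['extrinsics'])
def proj(P,c):
    k,K,d,E=cal(c); return cv2.projectPoints(np.atleast_2d(np.float64(P)),cv2.Rodrigues(E[:3,:3])[0],E[:3,3],K,d)[0].reshape(-1,2)
def ray(uv,c):
    k,K,d,E=cal(c); s=cv2.undistortPoints(np.float64(uv).reshape(1,1,2),K,d).ravel()
    return -E[:3,:3].T@E[:3,3], E[:3,:3].T@np.array([s[0],s[1],1])
def atz(uv,c,z):
    o,v=ray(uv,c); return o+v*(z-o[2])/v[2]
def tri(u1,u2):
    (o1,v1),(o2,v2)=ray(u1,'scene'),ray(u2,'top')
    s=np.linalg.lstsq(np.c_[v1,-v2],o2-o1,rcond=None)[0]; a,b=o1+s[0]*v1,o2+s[1]*v2
    return (a+b)/2,np.linalg.norm(a-b)
E
python3 - <<'E'
from h import *
np.set_printoptions(precision=4,suppress=True)
for c in('scene','top'):
    im=cams.read_camera(c); cv2.imwrite(f'pics/a_{c}.png',im[:,:,::-1]); o,v=ray([320,240],c); print(c,o,v)
D={}
for n in('rod','rod_seat','lock_knob','guard_edge','cradle','jaw_left','jaw_right','glue_bottle','tape_measure','sanding_block'):
    for c in('scene','top'):
        D[n,c]=finder.tip_of(n,c) if 'jaw' not in n else finder.masks_of(n,c); print(n,c,[(np.round(d['xy'],1),round(d['p'],2)) for d in D[n,c][:3]])
    if D[n,'scene'] and D[n,'top']: print('   ',*tri(D[n,'scene'][0]['xy'],D[n,'top'][0]['xy']))
print(get_obs())
E
```

```text
pics
scene [0.3039 0.4615 0.5562] [ 0.3387 -0.7813 -0.5255]
top [ 0.4243 -0.2036  1.0515] [ 0.2026  0.0327 -0.9787]
rod scene [(array([389. , 255.3]), 0.72)]
rod top [(array([400.7, 329.5]), 0.86), (array([248.4, 245.9]), 0.29)]
    [ 0.4841 -0.3532  0.0099] 0.005234120195528597
rod_seat scene [(array([308.2, 343.5]), 0.78)]
rod_seat top [(array([226.9, 283.5]), 0.64), (array([384.8, 221.1]), 0.22)]
    [0.5226 0.0003 0.0422] 0.003277800769094132
lock_knob scene [(array([273.3, 316.3]), 0.93)]
lock_knob top [(array([250.8, 242.7]), 0.8)]
    [ 0.6081 -0.0335  0.0432] 0.0006444198765226612
guard_edge scene [(array([276.6, 297.1]), 0.97), (array([274.5, 317.5]), 0.58)]
guard_edge top [(array([232.2, 241.1]), 0.83)]
    [ 0.5901 -0.0114  0.1103] 0.008866595497581524
cradle scene [(array([284.1, 344.7]), 0.77), (array([274.2, 319.9]), 0.17)]
cradle top [(array([237.6, 261.1]), 0.73)]
    [ 0.5733 -0.0074  0.0116] 0.0017791053617452314
jaw_left scene [(array([279.6, 361.3]), 0.56)]
jaw_left top [(array([198.1, 269.2]), 0.56)]
    [0.5425 0.0601 0.0504] 0.004784277087623484
jaw_right scene
[... 350 characters left out ...]
(array([259.8, 168.1]), 0.87)]
    [ 0.7814 -0.0176 -0.0087] 0.004548734670563852
sanding_block scene []
sanding_block top [(array([438.9, 246.6]), 0.67)]
{'time_s': 1.1, 'qpos': array([-68.5209,  18.3921,  -4.0158,  83.107 ,   1.2961,  78.5415,
        -3.2603]), 'joint_velocities': array([-0.0645, -0.0176,  0.0012, -0.0143,  0.0705,  0.0043,  0.0463]), 'effort': array([ -0.0008, -49.1111,  -0.4033, -31.2772,  -0.0635,   0.0336,
        -0.    ]), 'tool_pos': array([0.2295, 0.6082, 0.188 ]), 'tool_rot': array([179.9953,   0.0039, 159.3293]), 'force': array([-0.7566,  0.4421,  0.0975]), 'wrist_torque': array([-0.0107, -0.0004, -0.0216]), 'grasp_force': 0.0, 'grip_width': 0.08660077720622493}
```

View pictures.

View pics/a_scene.png

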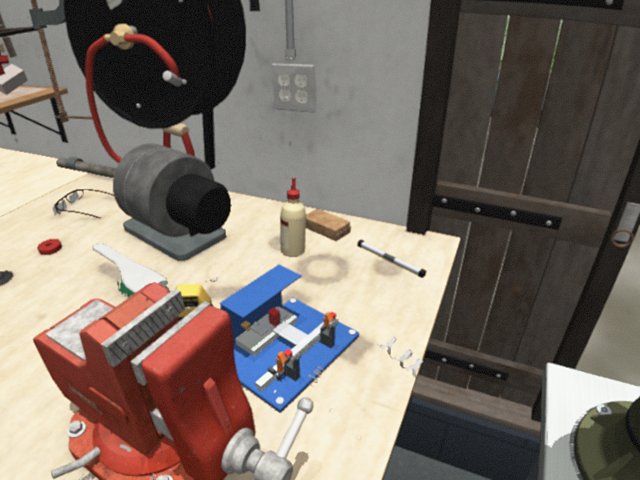

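View pics/a_top.png

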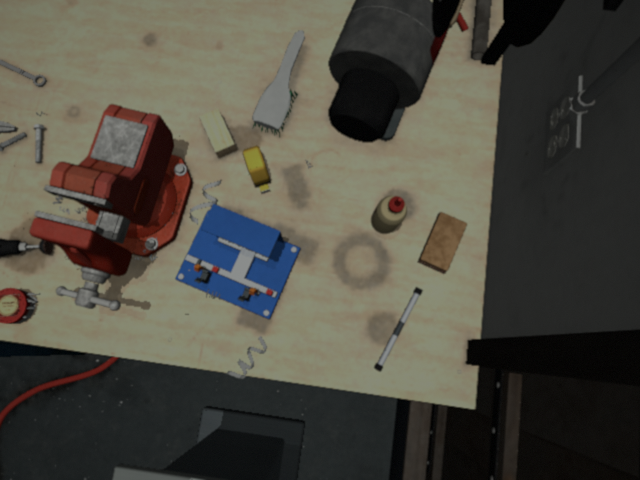

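The pictures show the cradle around top (238,260) / scene (285,345). The rod is at top (378,368)–(419,290), and a tall red vise stands left of the cradle at top (120,190). Next I fit the cradle and rod poses and zoom in.

```bash
cat > fit.py <<'E'
from h import *
from scipy.optimize import minimize, least_squares
np.set_printoptions(precision=4,suppress=True)
box=lambda x0,x1,y0,y1,z0,z1: np.array([[x,y,z] for x in(x0,x1) for y in(y0,y1) for z in(z0,z1)])/1e3
parts=[box(-88,72,-106,106,0,12),box(15,68,-70,70,108,112)]
W=lambda P,p: np.atleast_2d(P)@R.from_euler('z',p[2]).as_matrix().T+[p[0],p[1],0]
M={}; ims={}
for c in('scene','top'):
    ims[c]=cams.read_camera(c); m=finder.masks_of('cradle',c); print(c,[(d['p'],d['mask'].sum()) for d in m])
    M[c]=m[0]['mask'].astype(np.uint8)
    M[c]=cv2.morphologyEx(M[c],cv2.MORPH_CLOSE,np.ones((9,9)))
S=4
def sil(p,c):
    a=np.zeros((480*S,640*S),np.uint8)
    for b in parts: cv2.fillConvexPoly(a,cv2.convexHull(np.round((proj(W(b,p),c)+.5)*S-.5).astype(np.int32)),1)
    return a
Mb={c:cv2.resize(M[c],None,fx=S,fy=S,interpolation=cv2.INTER_NEAREST) for c in M}
x0=np.array([0.5733,-0.0074,-0.25])
for use in(('top',),('scene','top')):
    sc=np.array([.01,.01,.05])
    f=lambda q: sum((sil(x0+q*sc,c)!=Mb[c]).sum()/Mb[c].sum() for c in use)
    r=minimize(f,np.zeros(3),method='Nelder-Mead',options=dict(initial_simplex=np.r_[np.zeros((1,3)),np.eye(3)],xatol=.01,fatol=1e-5)); print(use,x0+r.x*sc,np.degrees((x0+r.x*sc)[2]),r.fun)
p=x0+r.x*sc; np.save('cr.npy',p)
print('seat,knob,edge pred',W(np.array([[-60,0,45],[32,-15,50],[15,0,108]])/1e3,p))
for c in M:
    m=finder.masks_of('rod',c)[0]['mask'].astype(np.uint8); pts=cv2.findNonZero(m).reshape(-1,2)
    P=np.array([atz(q,c,.0075)[:2] for q in pts]); (cx,sz,an)=cv2.minAreaRect((P*1e3).astype(np.float32)); d=np.linalg.svd(P-P.mean(0))[2][0]
    print('rod',c,np.array(cx),sz,'yaw',np.degrees(np.arctan2(d[1],d[0]))%180)
tiles=[]
for c,(u,v) in(('scene',(285,340)),('top',(238,258))):
    t=ims[c][v-75:v+75,u-65:u+65,::-1]; t=cv2.resize(t,(390*1,450),interpolation=cv2.INTER_CUBIC)
    for b in parts:
        h=cv2.convexHull(proj(W(b,p),c).astype(np.float32)).reshape(-1,2); cv2.polylines(t,[np.round((h-[u-65,v-75]+.5)*3).astype(np.int32)],1,(0,255,255),1)
    tiles.append(t)
cv2.imwrite('pics/fit.png',np.hstack(tiles))
E
python3 fit.py; python3 - <<'E'
from h import *
for n,q in(('vise pts',[(35,215),(190,210),(165,110),(75,165),(130,270),(120,295)]),('bottle',[(385,221)])):
    for u in q: print(n,u,atz(u,'top',.0).round(3),atz(u,'top',.15).round(3))
E
```

```text
scene [(0.88, np.int64(11001))]
top [(0.93, np.int64(8449))]
('top',) [ 0.5773 -0.011  -0.266 ] -15.24321475969805 0.021873890401230917
('scene', 'top') [ 0.5781 -0.0114 -0.2516] -14.418245098743693 0.18261564739566982
seat,knob,edge pred [[ 0.52    0.0035  0.045 ]
 [ 0.6053 -0.0339  0.05  ]
 [ 0.5926 -0.0151  0.108 ]]
rod scene [ 484.6271 -352.1125] (30.87199592590332, 193.66488647460938) yaw 157.98833354811512
rod top [ 482.8448 -349.0632] (16.963279724121094, 183.78211975097656) yaw 158.91089656293585
vise pts (35, 215) [0.612 0.435 0.   ] [0.585 0.344 0.15 ]
vise pts (190, 210) [0.668 0.113 0.   ] [0.633 0.068 0.15 ]
vise pts (165, 110) [0.885 0.211 0.   ] [0.819 0.152 0.15 ]
vise pts (75, 165) [0.732 0.377 0.   ] [0.688 0.295 0.15 ]
vise pts (130, 270) [0.525 0.211 0.   ] [0.511 0.152 0.15 ]
vise pts (120, 295) [0.472 0.221 0.   ] [0.465 0.16  0.15 ]
bottle (385, 221) [ 0.701 -0.298  0.   ] [ 0.662 -0.285  0.15 ]
```

View pics/fit.png

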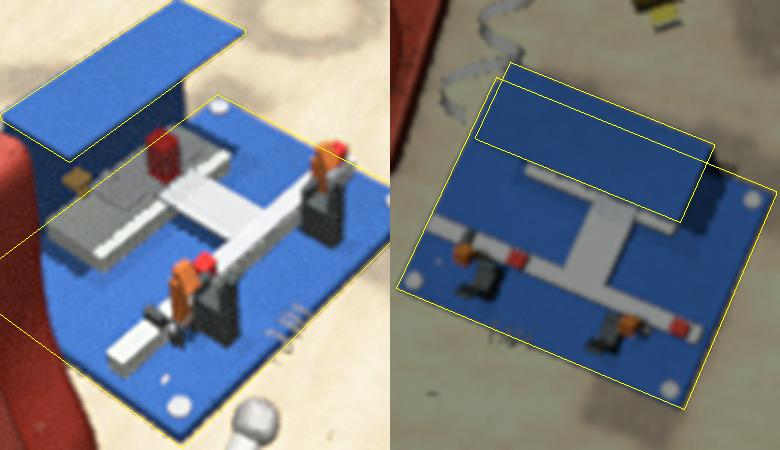

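```bash
sed -i "s/^f0//; s/!=Mb\[c\])/!=Mb[c])[ok[c]]/; s/^S=4/S=4\nok={c:np.ones((480*S,640*S),bool) for c in M}; ok['scene'][310*S:,:262*S]=0/; s/for use in(('top',),('scene','top'))/for use in(('top',),('scene',),('scene','top'))/" fit.py
cat >> fit.py <<'E'
inv=lambda Q:(np.asarray(Q)-[p[0],p[1],0])@R.from_euler('z',p[2]).as_matrix()
for c in('scene','top'):
    im=ims[c].astype(int); red=((im[:,:,0]>110)&(im[:,:,1]<60)&(im[:,:,2]<70)).astype(np.uint8)
    if c=='top': red=((im[:,:,0]>70)&(im[:,:,1]<.45*im[:,:,0])&(im[:,:,2]<.5*im[:,:,0])).astype(np.uint8)
    n,l,s,ce=cv2.connectedComponentsWithStats(red)
    for i in range(1,n):
        if s[i,4]>5 and abs(ce[i,0]-(240 if c=='top' else 300))<60 and abs(ce[i,1]-(260 if c=='top' else 330))<50: print(c,ce[i],s[i,2:],'cradle mm @z41',inv(atz(ce[i],c,.041))*1e3)
E
python3 fit.py
```

```text
scene [(0.63, np.int64(11222))]
top [(0.62, np.int64(8571))]
('top',) [ 0.5771 -0.0105 -0.2618] -14.997911222327685 0.020979173958697934
('scene',) [ 0.5788 -0.0112 -0.2485] -14.235593456812978 0.050864745011086475
('scene', 'top') [ 0.5777 -0.0107 -0.2602] -14.905621041849711 0.0758448899902497
seat,knob,edge pred [[ 0.5198  0.0047  0.045 ]
 [ 0.6048 -0.0334  0.05  ]
 [ 0.5922 -0.0146  0.108 ]]
rod scene [ 483.8628 -351.9519] (24.403797149658203, 189.46014404296875) yaw 157.69134996538168
rod top [ 483.6037 -349.3655] (17.89246940612793, 185.82394409179688) yaw 158.82806584386535
scene [273.5 311.5] [10  8 52] cradle mm @z41 [ 45.2802 -25.6741  41.    ]
scene [333.5 316. ] [2 3 6] cradle mm @z41 [-45.4949 -83.6567  41.    ]
scene [290.1667 354.1667] [3 3 6] cradle mm @z41 [-46.5648  32.5237  41.    ]
top [214.95 269.1 ] [ 5  5 20] cradle mm @z41 [-40.6346  29.8273  41.    ]
top [269.05 291.9 ] [ 5  5 20] cradle mm @z41 [-40.2398 -87.6815  41.    ]
```

```bash
python3 - <<'E'
from h import *
print(tri((105,300),(145,125)),tri((75,325),(120,142)),tri((215,315),(55,240)),tri((165,325),(100,190)))
E
python3 -m creep '0 0 0.06 0 0.087; 0 0 0.06 0 0.087; 0 0 0.06 0 0.087; 0.028 -0.053 0 0 0.087; 0.028 -0.053 0 0 0.087; 0.028 -0.053 0 0 0.087; 0.035 -0.05 0 0 0.087; 0.035 -0.05 0 0 0.087'
```

```text
(array([0.76700554, 0.16646722, 0.17824792]), np.float64(0.012524246798921586)) (array([0.74435931, 0.21787228, 0.17641078]), np.float64(0.021809386859624358)) (array([0.52266785, 0.21984348, 0.28321981]), np.float64(0.010334169693175113)) (array([0.6229865 , 0.19985497, 0.2162891 ]), np.float64(0.01833945125260107))
time_s: 2.7
tool_pos: [0.3843, 0.3474, 0.3684]
tool_rot: [179.9, 0.0, 159.3]
force: [0.8, 1.1, 0.2]
grip_width: 0.087
grasp_force: 0.0
```

```bash
python3 -m creep '0.02 -0.058 0 0 0.05; 0.02 -0.058 0 0 0.05; 0.01 -0.06 0 0 0.05; 0.01 -0.06 0 0 0.05; 0.01 -0.06 0 0 0.05; 0.01 -0.06 0 0 0.05; 0.004 -0.06 0 0 0.05; 0.004 -0.06 0 0 0.05'
python3 -m creep '0.004 -0.06 -0.02 0 0.05; 0.004 -0.06 -0.02 0 0.05; 0.004 -0.06 -0.02 -0.8 0.05; 0 -0.042 -0.04 0 0.05; 0 0 -0.06 0 0.05; 0 0 -0.06 0 0.05; 0 0 -0.05 0 0.05; 0 0 0 0 0.05'
```

```text
time_s: 3.7
tool_pos: [0.4713, -0.1288, 0.3683]
tool_rot: [179.9, 0.1, 159.3]
force: [1.1, -0.1, 0.2]
grip_width: 0.0502
grasp_force: 0.0
time_s: 4.7
tool_pos: [0.4808, -0.3443, 0.0954]
tool_rot: [180.0, -0.4, 158.5]
force: [0.7, 0.5, 0.3]
grip_width: 0.05
grasp_force: 0.0
```

```bash
python3 -m creep '0 0 0 0 0.05; 0 0 0 0 0.05'; python3 - <<'E'
from h import *
o=get_obs(); print(o['tool_pos'],o['tool_rot'],o['qpos'].round(1))
a=[]
for c,(u,v) in(('scene',(390,240)),('top',(400,325))):
    im=cams.read_camera(c); a.append(cv2.resize(im[v-60:v+60,u-65:u+65,::-1],(390,360),interpolation=cv2.INTER_CUBIC))
cv2.imwrite('pics/pre.png',np.hstack(a))
E
```

```text
time_s: 4.95
tool_pos: [0.485, -0.3476, 0.1016]
tool_rot: [-180.0, 0.3, 158.5]
force: [0.1, 0.2, -0.3]
grip_width: 0.05
grasp_force: 0.0
[ 0.48497486 -0.34755746  0.10159853] [-179.98681923    0.26102545  158.54004458] [ -8.7  20.2  50.9  99.1 -16.9  68.5 115.3]
```

View pics/pre.png

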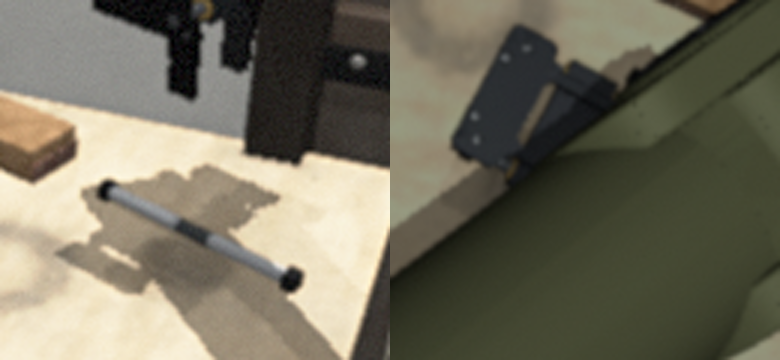

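```bash
python3 -m creep '-0.001 -0.003 -0.04 0 0.05; 0 0 -0.03 0 0.05; 0 0 -0.02 0 0.05; 0 0 -0.004 0 0.05; 0 0 0 0 0.05; 0 0 0 0 0.05'
```

```text
time_s: 5.8
tool_pos: [0.4832, -0.35, 0.0061]
tool_rot: [-180.0, 0.1, 158.5]
force: [0.2, 0.1, 0.2]
grip_width: 0.0502
grasp_force: 0.0
```

```bash
python3 -m creep '0 0 -0.004 0 0.05; 0 0 0 0 0.05; 0 0 0 0 0.005; 0 0 0 0 0.005; 0 0 0 0 0.005; 0 0 0 0 0.005; 0 0 0 0 0.005' 50
```

```text
time_s: 6.68
tool_pos: [0.4823, -0.3494, 0.0008]
tool_rot: [180.0, 0.0, 158.5]
force: [-0.3, -0.2, 1.1]
grip_width: 0.0094
grasp_force: 0.0
```

```bash
python3 -m creep '0 0 0 0 0.005; 0 0 0 0 0.005'; python3 - <<'E'
from h import *
im=cams.read_camera('scene'); cv2.imwrite('pics/g.png',cv2.resize(im[195:315,325:455,::-1],(520,480),interpolation=cv2.INTER_CUBIC))
o=get_obs(); print(o['grip_width'],o['grasp_force'])
E
```

```text
time_s: 6.92
tool_pos: [0.4823, -0.3494, 0.0008]
tool_rot: [180.0, 0.0, 158.5]
force: [-1.2, 0.2, 0.1]
grip_width: 0.0053
grasp_force: 0.0
0.004978881731580641 0.0
```

View pics/g.png

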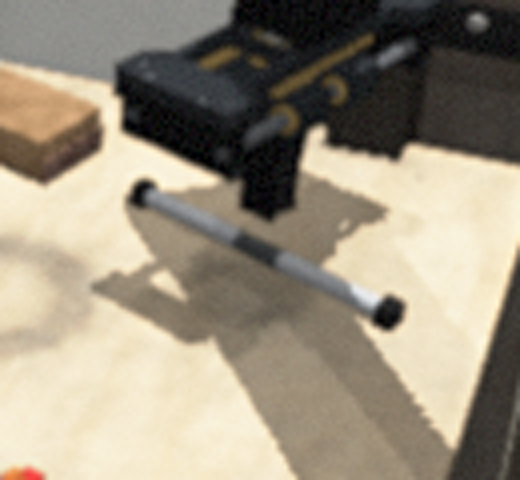

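```bash
python3 - <<'E'
from h import *
print(proj([[.4823,-.3494,.0008],[.4837,-.3505,.0075],[.4823,-.3494,.02]],'scene'), get_obs()['tool_pos'])
for z in(0,.0075,.02): print(atz((389.2,257.0),'scene',z), atz((392.5,248.5),'scene',z), atz((400.3,329.3),'top',z))
print(finder.masks_of('rod','scene')[0]['xy'], [d['xy'] for d in finder.tip_of('rod','scene')])
E
```

```text
[[390.1202964  259.82889014]
 [389.916307   256.98532811]
 [390.88120909 252.74394664]] [ 0.48232616 -0.34936798  0.00081228]
[ 0.4876451  -0.36088336  0.        ] [ 0.49041989 -0.39887703  0.        ] [ 0.48237055 -0.35429514  0.        ]
[ 0.48516747 -0.34979296  0.0075    ] [ 0.48790484 -0.38727427  0.0075    ] [ 0.48195631 -0.35322061  0.0075    ]
[ 0.48103808 -0.33130895  0.02      ] [ 0.48371309 -0.36793633  0.02      ] [ 0.48126591 -0.35142974  0.02      ]
[395.4, 260.8] [[390.2, 255.9]]
```

```bash
python3 - <<'E'
from h import *
y=np.array([np.cos(np.radians(68.5)),np.sin(np.radians(68.5)),0])
for z in (.1016,.13):
  P=np.array([.485,-.3476,z]); print(proj([P,P+.025*y,P-.025*y,P+.04*y,P-.04*y],'scene'))
im=cams.read_camera('scene'); 
im2=cams.read_camera('top')
a=cv2.resize(im[205:280,345:445,::-1],(800,600),interpolation=cv2.INTER_CUBIC)
for q,co in(((.4823,-.3494,.0008),(0,255,0)),((.4823,-.3494,.0198),(255,0,0)),((.4823,-.3494,.035),(255,255,0)),((.4823,-.3494,.07),(0,0,255))):
    u=proj([q],'scene')[0]; cv2.circle(a,tuple(int(t) for t in ((u-[345,205]+.5)*8)),5,co,-1)
cv2.imwrite('pics/g2.png',a)
E
```

```text
[[392.7980659  221.01602166]
 [385.59819892 225.10486446]
 [399.76303549 217.05897414]
 [381.16117945 227.62383801]
 [403.83344609 214.74569273]]
[[394.00043121 209.22396099]
 [386.70601751 213.18193983]
 [401.0523071  205.39683614]
 [382.20835429 215.62200126]
 [405.17142729 203.16100463]]
```

View pics/g2.png

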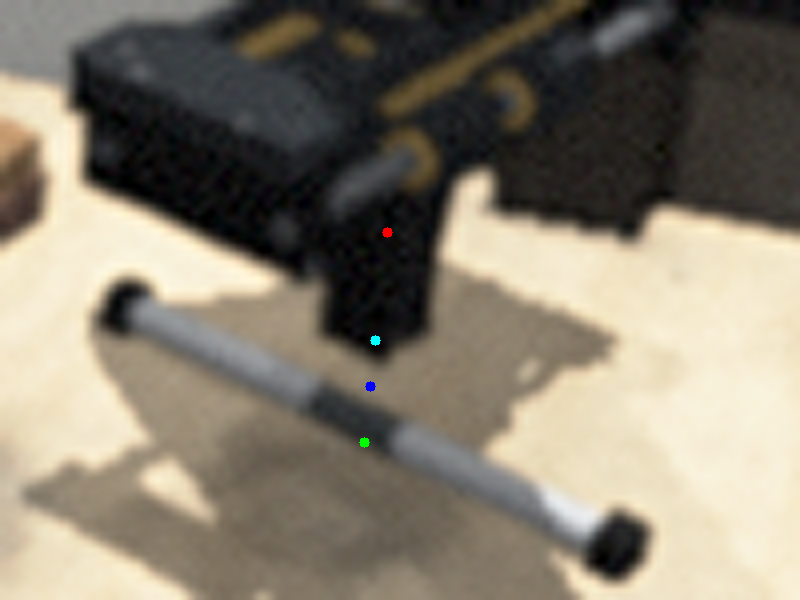

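The finger tips show at about scene (392,249), roughly 33 mm above where the reported TCP (reading z ≈ 0.001, projected to (390,260)) should appear. They closed over the rod without touching it. I'll reopen and probe downward gently.

```bash
python3 -m creep '0 0 0 0 0.05; 0 0 0 0 0.05; 0 0 0 0 0.05; 0 0 -0.005 0 0.05; 0 0 -0.005 0 0.05; 0 0 0 0 0.05'
```

```text
time_s: 7.92
tool_pos: [0.4818, -0.349, -0.0099]
tool_rot: [180.0, -0.1, 158.5]
force: [-1.0, -0.7, -0.1]
grip_width: 0.0486
grasp_force: 0.0
```

```bash
python3 -m creep '0 0 -0.008 0 0.05; 0 0 -0.007 0 0.05; 0 0 0 0 0.05'; python3 - <<'E'
from h import *
im=cams.read_camera('scene')
a=cv2.resize(im[205:280,345:445,::-1],(800,600),interpolation=cv2.INTER_CUBIC)
t=get_obs()['tool_pos']; print(t, get_obs()['force'])
for dz,co in((.033,(0,255,0)),(.052,(255,0,0))):
    u=proj([t+[0,0,dz]],'scene')[0]; cv2.circle(a,tuple(int(t) for t in ((u-[345,205]+.5)*8)),4,co,-1)
cv2.imwrite('pics/g3.png',a)
E
```

```text
time_s: 8.3
tool_pos: [0.4817, -0.349, -0.0251]
tool_rot: [180.0, -0.1, 158.5]
force: [0.4, 0.2, -0.4]
grip_width: 0.0499
grasp_force: 0.0
[ 0.48199198 -0.3492259  -0.02461583] [-0.55951437  0.00119384  0.22708342]
```

View pics/g3.png

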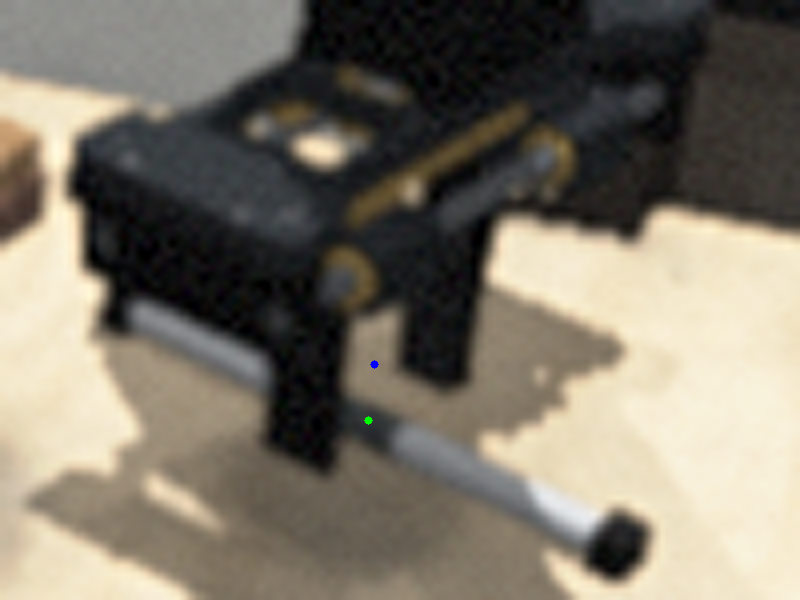

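```bash
python3 -m creep '0 0 -0.003 0 0.05; 0 0 -0.002 0 0.05; 0 0 0 0 0.05'; python3 -m creep '0 0 -0.002 0 0.05; 0 0 0 0 0.05'
```

```text
time_s: 8.72
tool_pos: [0.4823, -0.3493, -0.0293]
tool_rot: [180.0, -0.0, 158.5]
force: [0.4, 0.1, 0.1]
grip_width: 0.0499
grasp_force: 0.0
time_s: 8.98
tool_pos: [0.4822, -0.3493, -0.0313]
tool_rot: [180.0, -0.0, 158.5]
force: [0.6, -0.4, -0.2]
grip_width: 0.0496
grasp_force: 0.0
```

```bash
python3 -m creep '0 0 -0.0015 0 0.05; 0 0 0 0 0.05';  python3 -m creep '0 0 -0.0015 0 0.05; 0 0 0 0 0.05'
```

```text
time_s: 9.22
tool_pos: [0.4823, -0.3493, -0.0328]
tool_rot: [180.0, -0.0, 158.5]
force: [0.5, 0.0, -0.0]
grip_width: 0.0501
grasp_force: 0.0
time_s: 9.48
tool_pos: [0.4824, -0.3495, -0.0341]
tool_rot: [180.0, 0.0, 158.5]
force: [0.0, 1.3, 0.9]
grip_width: 0.0502
grasp_force: 0.6
```

```bash
python3 -m creep '0 0 0.001 0 0.04; 0 0 0 0 0.005; 0 0 0 0 0.005; 0 0 0 0 0.005; 0 0 0 0 0.005; 0 0 0 0 0.005' 50
```

```text
time_s: 10.22
tool_pos: [0.4823, -0.3492, -0.0332]
tool_rot: [180.0, -0.0, 158.5]
force: [0.5, 0.3, 0.1]
grip_width: 0.0105
grasp_force: 50.0
```

```bash
python3 -m creep '0 0 0.02 0 0.005; 0 0 0.04 0 0.005; 0 0 0.04 0 0.005; 0 0 0.04 0 0.005; 0 0 0 0 0.005'; python3 - <<'E'
from h import *
im=cams.read_camera('scene'); cams.read_camera('top')
for c in('scene','top'):
    m=finder.masks_of('rod',c); print(c,[(d['p'],d['xy'],d['mask'].sum()) for d in m],[d['xy'] for d in finder.tip_of('rod',c)])
t=get_obs()['tool_pos']; print(t, proj([t+[0,0,.0405]],'scene'))
u0,v0=390,205; cv2.imwrite('pics/lift.png',cv2.resize(im[v0-50:v0+50,u0-65:u0+65,::-1],(780,600),interpolation=cv2.INTER_CUBIC))
E
```

```text
time_s: 10.85
tool_pos: [0.4843, -0.3514, 0.1113]
tool_rot: [-180.0, 0.4, 158.5]
force: [0.4, -0.1, -2.7]
grip_width: 0.0104
grasp_force: 50.0
scene [(0.85, [406.5, 203.0], np.int64(451))] [[393.6, 199.4]]
top [] [[442.1, 244.9]]
[ 0.48147461 -0.34869206  0.10549245] [[396.47483305 202.5067416 ]]
```

View pics/lift.png

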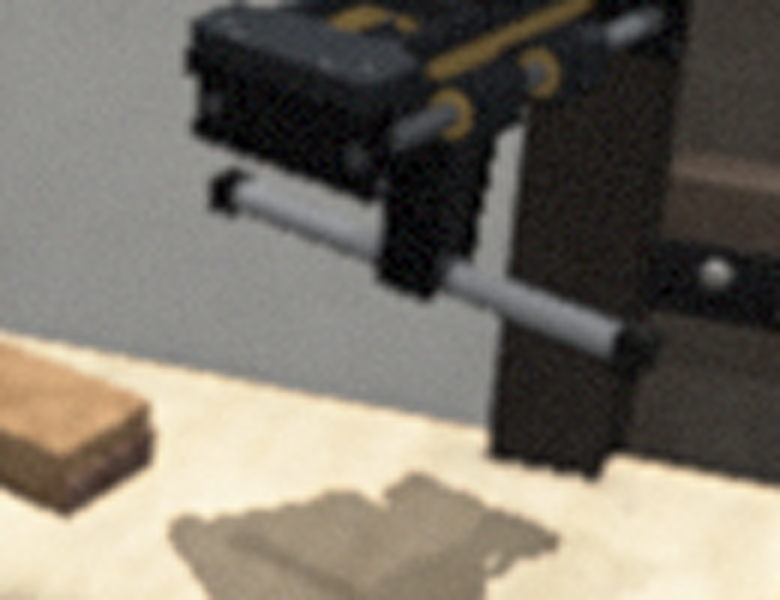

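The rod is held level at its middle, with caps at tile (230,193) and (632,348) and the finger at (425,270). Now I carry it over the cradle.

```bash
python3 -m creep '0.0047 0.0443 0.003 -10.4 0.005; 0.0047 0.0443 0.002 -10.4 0.005; 0.0047 0.0443 0 -10.4 0.005; 0.0047 0.0443 0 -10.4 0.005; 0.0047 0.0443 0 -10.4 0.005; 0.0047 0.0443 0 -10.4 0.005; 0.0047 0.0443 0 -10.4 0.005; 0.0047 0.0443 0 -10.4 0.005'; python3 -m creep '0 0 0 -0.2 0.005; 0 0 0 0 0.005; 0 0 0 0 0.005';  python3 - <<'E'
from h import *
o=get_obs(); t=o['tool_pos']; print(t,o['tool_rot'],o['qpos'].round(1))
a=[]
p=np.load('cr.npy')
def W(P): return np.atleast_2d(P)/1e3@R.from_euler('z',p[2]).as_matrix().T+[p[0],p[1],0]
for c,(u,v) in(('scene',(290,325)),('top',(238,270))):
    im=cams.read_camera(c)
    ax=np.array([np.cos(np.radians(o['tool_rot'][2])),np.sin(np.radians(o['tool_rot'][2])),0])
    print(c,[(d['p'],d['xy'],d['mask'].sum()) for d in finder.masks_of('rod',c)][:2],[d['xy'] for d in finder.tip_of('rod',c)],'pred',proj([t+[0,0,.0405],t+[0,0,.0405]+.092*ax,t+[0,0,.0405]-.092*ax],c))
    q=cv2.resize(im[v-75:v+75,u-65:u+65,::-1],(390,450),interpolation=cv2.INTER_CUBIC)
    for w in proj([t+[0,0,.0405],t+[0,0,.0405]+.092*ax,t+[0,0,.0405]-.092*ax],c): cv2.circle(q,tuple(int(s) for s in (w-[u-65,v-75]+.5)*3),3,(0,255,0),-1)
    a.append(q)
cv2.imwrite('pics/hov.png',np.hstack(a))
E
```

```text
time_s: 12.15
tool_pos: [0.519, 0.0008, 0.1113]
tool_rot: [-180.0, 0.0, 76.3]
force: [0.1, 0.1, -1.7]
grip_width: 0.0106
grasp_force: 50.0
time_s: 12.52
tool_pos: [0.5192, -0.0023, 0.1116]
tool_rot: [-180.0, 0.0, 76.3]
force: [0.9, 0.0, -1.5]
grip_width: 0.0107
grasp_force: 50.0
[ 0.51924915 -0.00229701  0.11164438] [-1.79986083e+02  4.45924402e-02  7.63285880e+01] [-56.5   7.8  58.2 108.9  -7.2  67.2  -9.4]
scene [(0.88, [292.0, 306.0], np.int64(625))] [] pred [[311.10640824 290.42883223]
 [269.26908147 323.73621725]
 [345.93506134 262.59830204]]
top [(0.73, [247.4, 288.7], np.int64(361))] [[216.4, 274.8]] pred [[216.54027879 277.02883542]
 [169.17663835 258.05563052]
 [264.62347904 296.30537933]]
```

View pics/hov.png

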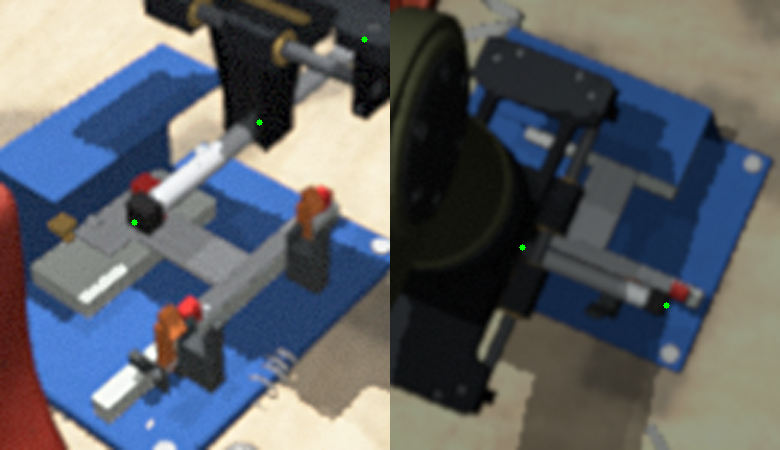

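```bash
python3 -m creep '0.0006 0.007 -0.02 -1.2 0.005; 0 0 -0.02 0 0.005; 0 0 -0.02 0 0.005; 0 0 -0.006 0 0.005; 0 0 0 0 0.005; 0 0 0 0 0.005; 0 0 0 0 0.005';  cat > rel.py <<'E'
from h import *
o=get_obs(); t=o['tool_pos']; print(t,o['tool_rot'],o['force'].round(1))
p=np.load('cr.npy')
Rz=R.from_euler('z',p[2]).as_matrix()
def W(P): return np.atleast_2d(P)/1e3@Rz.T+[p[0],p[1],0]
print('TCP in cradle mm',((t-[p[0],p[1],0])@Rz*1e3).round(1),'yaw err',o['tool_rot'][2]-90-np.degrees(p[2]))
ax=np.array([np.cos(np.radians(o['tool_rot'][2])),np.sin(np.radians(o['tool_rot'][2])),0])
a=[]
for c,(u,v) in(('scene',(290,335)),('top',(238,270))):
    im=cams.read_camera(c)
    q=cv2.resize(im[v-75:v+75,u-65:u+65,::-1],(520*1,600),interpolation=cv2.INTER_CUBIC)[:, :400] if 0 else cv2.resize(im[v-70:v+70,u-50:u+50,::-1],(400,560),interpolation=cv2.INTER_CUBIC)
    def dot(P,co):
        for w in proj(P,c): cv2.circle(q,tuple(int(s) for s in (w-[u-50,v-70]+.5)*4),2,co,-1)
    dot([t+[0,0,.0405]+s*.086*ax for s in(1,-1)],(0,255,0))
    dot(W([[-60,s*86,t[2]*1e3+40.5] for s in(1,-1)]),(255,0,255))   # cap over seat
    dot(W([[-69,46,66],[-69,-46,66],[-41,30+0,41],[-41,-88,41],[-60,52,39],[-60,-52,39]]),(0,255,255))
    a.append(q)
import sys; cv2.imwrite('pics/%s.png'%sys.argv[1],np.hstack(a))
E
python3 rel.py r1
```

```text
time_s: 13.7
tool_pos: [0.5208, 0.0065, 0.0465]
tool_rot: [179.9, -0.0, 75.2]
force: [-0.9, -0.2, -1.2]
grip_width: 0.0108
grasp_force: 50.0
[0.52075042 0.00653103 0.0465034 ] [ 1.79939324e+02 -3.92447806e-02  7.52438456e+01] [-0.9 -0.2 -1.2]
TCP in cradle mm [-59.5   2.   46.5] yaw err 0.1494666322071918
```

View pics/r1.png

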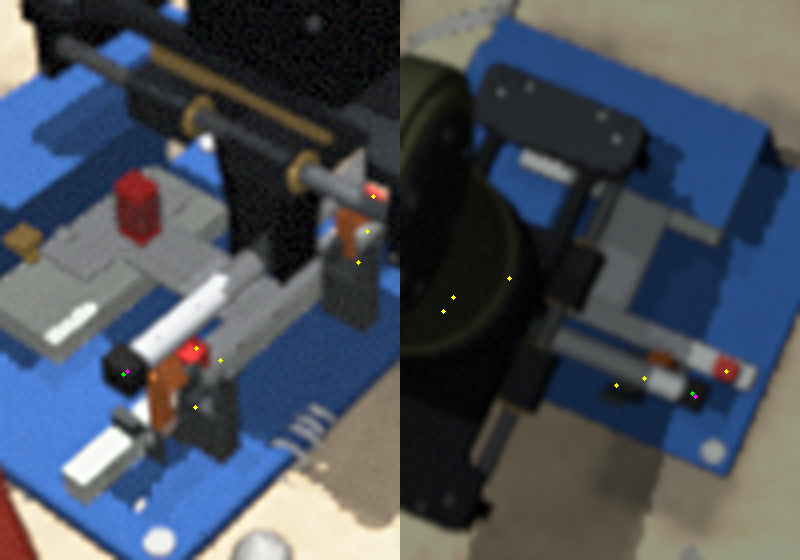

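The rod hangs over the seat: cap dots coincide, the lugs match the model at cradle (-41,30) and (-41,-88), and the forks are where predicted. All 10 views are used, so from here I work by numbers. I descend with force checks.

```bash
python3 -m creep '0 -0.001 -0.006 0 0.005; 0 0 -0.006 0 0.005; 0 0 0 0 0.005'; python3 -m creep '0 0 -0.003 0 0.005; 0 0 0 0 0.005'
```

```text
time_s: 14.18
tool_pos: [0.5195, 0.0053, 0.0331]
tool_rot: [-179.9, 0.1, 75.2]
force: [0.8, 0.6, -2.2]
grip_width: 0.0109
grasp_force: 50.0
time_s: 14.42
tool_pos: [0.52, 0.0054, 0.0307]
tool_rot: [-180.0, 0.0, 75.2]
force: [0.6, 0.0, -1.6]
grip_width: 0.0103
grasp_force: 50.0
```

```bash
for i in 1 ; do python3 -m creep '0 0 -0.002 0 0.005; 0 0 0 0 0.005'; done;  python3 -m creep '0 0 -0.002 0 0.005; 0 0 0 0 0.005'; python3 -m creep '0 0 -0.002 0 0.005; 0 0 0 0 0.005'
```

```text
time_s: 14.68
tool_pos: [0.5201, 0.0055, 0.0288]
tool_rot: [-180.0, 0.0, 75.2]
force: [0.7, -0.9, -1.1]
grip_width: 0.0105
grasp_force: 50.0
time_s: 14.92
tool_pos: [0.52, 0.0055, 0.0267]
tool_rot: [-180.0, 0.0, 75.2]
force: [-0.6, -0.4, -1.9]
grip_width: 0.0107
grasp_force: 50.0
time_s: 15.18
tool_pos: [0.5195, 0.0058, 0.0248]
tool_rot: [-179.9, -0.0, 75.2]
force: [-2.0, 0.6, 2.6]
grip_width: 0.0103
grasp_force: 50.0
```

```bash
python3 -m creep '0 0 -0.002 0 0.005; 0 0 0 0 0.005';  python3 -m creep '0 0 -0.002 0 0.005; 0 0 0 0 0.005'; python3 -m creep '0 0 -0.002 0 0.005; 0 0 0 0 0.005'
```

```text
time_s: 15.42
tool_pos: [0.5189, 0.0061, 0.0231]
tool_rot: [-179.8, -0.0, 75.3]
force: [-7.0, 1.8, 8.4]
grip_width: 0.0106
grasp_force: 50.0
time_s: 15.68
tool_pos: [0.5185, 0.0063, 0.0214]
tool_rot: [-179.7, -0.1, 75.3]
force: [-8.8, 1.9, 13.0]
grip_width: 0.0105
grasp_force: 50.0
time_s: 15.92
tool_pos: [0.5184, 0.0065, 0.0199]
tool_rot: [-179.7, -0.1, 75.3]
force: [-11.2, 1.9, 18.7]
grip_width: 0.0105
grasp_force: 50.0
```

```bash
python3 -m creep '0 0 -0.002 0 0.005; 0 0 0 0 0.005';  python3 -m creep '0 0 -0.002 0 0.005; 0 0 0 0 0.005'
```

```text
time_s: 16.18
tool_pos: [0.5179, 0.0068, 0.0172]
tool_rot: [-179.7, -0.1, 75.3]
force: [-9.4, 3.0, 12.3]
grip_width: 0.0106
grasp_force: 50.0
time_s: 16.42
tool_pos: [0.5179, 0.0066, 0.0146]
tool_rot: [-179.7, -0.0, 75.3]
force: [-7.3, 3.3, 7.2]
grip_width: 0.0102
grasp_force: 50.1
```

```bash
python3 -m creep '0 0 -0.002 0 0.005; 0 0 0 0 0.005'; python3 -m creep '0 0 -0.001 0 0.005; 0 0 0 0 0.005'
```

```text
time_s: 16.68
tool_pos: [0.5184, 0.0064, 0.0124]
tool_rot: [-179.8, -0.0, 75.3]
force: [-4.5, 2.2, 2.6]
grip_width: 0.0103
grasp_force: 50.1
time_s: 16.92
tool_pos: [0.5191, 0.0063, 0.0117]
tool_rot: [-179.9, -0.0, 75.2]
force: [-5.0, 2.2, 4.7]
grip_width: 0.0104
grasp_force: 50.0
```

```bash
python3 -m creep '0 0 0 0 0.03; 0 0 0 0 0.03; 0 0 0 0 0.03; 0 0 0.03 0 0.03; 0 0 0 0 0.0; 0 0 0 0 0.0; 0 0 0 0 0.0'; python3 - <<'E'
from h import *
p=np.load('cr.npy'); Rz=R.from_euler('z',p[2]).as_matrix()
t=get_obs()['tool_pos']; print('TCP cradle',((t-[p[0],p[1],0])@Rz*1e3).round(1))
im=cv2.imread('pics/a_top.png')[:,:,::-1].astype(int)
red=(im[:,:,0]>1.6*im[:,:,2])&(im[:,:,0]>1.8*im[:,:,1])&(im[:,:,0]>40)
red[:,200:]=0
for ext in(133,116,100,90,60):
  B=np.array([[x,y,z] for x in(-34-38,-34+38) for y in(ext-60,ext) for z in(100,150,250)])/1e3@Rz.T+[p[0],p[1],0]
  h=cv2.convexHull(proj(B,'top').astype(np.float32)); a=np.zeros((480,640),np.uint8); cv2.fillConvexPoly(a,np.round(h).astype(np.int32),1)
  d=cv2.distanceTransform(1-a,cv2.DIST_L2,5); print(ext,'overlap px',(red&(a>0)).sum(),'min dist px',d[red].min(), h.reshape(-1,2).min(0),h.reshape(-1,2).max(0))
E
```

```text
time_s: 17.8
tool_pos: [0.5196, 0.0054, 0.0411]
tool_rot: [-179.9, 0.0, 75.2]
force: [-0.4, 0.0, 0.1]
grip_width: 0.0077
grasp_force: 0.0
TCP cradle [-60.4   0.6  41.1]
133 overlap px 1404 min dist px 0.0 [121.024536 200.12952 ] [198.05695 270.79694]
116 overlap px 1166 min dist px 0.0 [130.55756 204.0641 ] [206.15543 274.3039 ]
100 overlap px 790 min dist px 0.0 [139.55641 207.77835] [213.79747 277.6137 ]
90 overlap px 564 min dist px 0.0 [145.19391 210.10526] [218.58366 279.68695]
60 overlap px 12 min dist px 0.0 [162.16827 217.11182] [232.98851 285.92795]
```

```bash
python3 -m creep '0 0 -0.01 0 0.0; 0 0 -0.007 0 0.0; 0 0 0 0 0.0'; python3 -m creep '0 0 -0.003 0 0.0; 0 0 0 0 0.0';  python3 -m creep '0 0 -0.002 0 0.0; 0 0 0 0 0.0'; python3 - <<'E'
from h import *
p=np.load('cr.npy'); Rz=R.from_euler('z',p[2]).as_matrix()
im=cv2.imread('pics/a_top.png')[:,:,::-1].astype(int)
red=(im[:,:,0]>1.6*im[:,:,2])&(im[:,:,0]>1.8*im[:,:,1])&(im[:,:,0]>40)
red[:,175:]=0; red[165:,135:]=0
for ext in(133,116,100,90):
  B=np.array([[x,y,z] for x in(-34-38,-34+38) for y in(ext-60,ext) for z in(100,150,250)])/1e3@Rz.T+[p[0],p[1],0]
  h=cv2.convexHull(proj(B,'top').astype(np.float32)); a=np.zeros((480,640),np.uint8); cv2.fillConvexPoly(a,np.round(h).astype(np.int32),1)
  d=cv2.distanceTransform(1-a,cv2.DIST_L2,5); print(ext,'overlap px',(red&(a>0)).sum(),'min dist px',d[red].min())
E
```

```text
time_s: 18.18
tool_pos: [0.5195, 0.0054, 0.0242]
tool_rot: [-179.9, 0.0, 75.2]
force: [-1.6, 0.5, 3.7]
grip_width: 0.0006
grasp_force: 1.4
time_s: 18.42
tool_pos: [0.5203, 0.0049, 0.0224]
tool_rot: [-180.0, 0.0, 75.2]
force: [-2.5, -1.4, 9.7]
grip_width: 0.0003
grasp_force: 4.8
time_s: 18.68
tool_pos: [0.5202, 0.0045, 0.0198]
tool_rot: [180.0, 0.1, 75.2]
force: [-0.7, -1.5, 3.6]
grip_width: 0.0003
grasp_force: 2.4
133 overlap px 212 min dist px 0.0
116 overlap px 24 min dist px 0.0
100 overlap px 0 min dist px 6.0
90 overlap px 0 min dist px 11.0
```

```bash
python3 -m creep '0 0 -0.002 0 0.0; 0 0 0 0 0.0'; python3 -m creep '0 0 -0.0015 0 0.0; 0 0 0 0 0.0';  python3 -m creep '0 0 -0.001 0 0.0; 0 0 0 0 0.0'
```

```text
time_s: 18.92
tool_pos: [0.5197, 0.0057, 0.0172]
tool_rot: [-180.0, 0.0, 75.2]
force: [0.5, -0.7, 0.3]
grip_width: 0.0004
grasp_force: 0.0
time_s: 19.18
tool_pos: [0.5205, 0.0056, 0.0166]
tool_rot: [180.0, -0.0, 75.3]
force: [-0.9, -0.1, 3.8]
grip_width: 0.0006
grasp_force: 2.1
time_s: 19.42
tool_pos: [0.5207, 0.0056, 0.0164]
tool_rot: [180.0, -0.0, 75.2]
force: [-3.3, -0.3, 11.5]
grip_width: 0.0006
grasp_force: 5.7
```

```bash
python3 -m creep '0 0 -0.001 0 0.0; 0 0 0 0 0.0; 0 0 0 0 0.0';  python3 -m creep '0 0 0.03 0 0.0; 0 0 0.03 0 0.0; 0 0 0.03 0 0.0; 0 0 0 10 0.066; 0 0 0 10 0.066; 0 0 0 10 0.066; 0 0 0 10 0.066; 0 0 0 10 0.066'; python3 -m creep '0 0 0 10 0.066; 0 0 0 10 0.066; 0 0 0 10 0.066; 0 0 0 10 0.066; 0.0095 -0.0165 0 0 0.066; 0.0095 -0.0165 0 0 0.066; 0 0 0 0 0.066; 0 0 0 0 0.066'; cat > chk.py <<'E'
from h import *
p=np.load('cr.npy'); Rz=R.from_euler('z',p[2]).as_matrix()
o=get_obs(); t=o['tool_pos']; print('TCP cradle',((t-[p[0],p[1],0])@Rz*1e3).round(1),o['tool_rot'].round(1),o['qpos'].round(0))
W=lambda P: np.atleast_2d(P)/1e3@Rz.T+[p[0],p[1],0]
ims={c:cams.read_camera(c) for c in('scene','top')}
for c in ims:
    print(c,'rod pred',proj(W([-60,0,45]),c),[(d['xy'],round(d['p'],2)) for d in finder.tip_of('rod',c)][:2],'caps pred',proj(W([[-60,86,45],[-60,-86,45]]),c).round(1).tolist())
    m=finder.masks_of('rod',c)
    if m:
        q=cv2.findNonZero(m[0]['mask'].astype(np.uint8)).reshape(-1,2); d=q@np.array([1,-.8] if c=='scene' else [1,.4]); print('   ends',q[d<d.min()+5].mean(0),q[d>d.max()-5].mean(0),m[0]['p'],len(q))
    print('   knob',[d['xy'] for d in finder.tip_of('lock_knob',c)][:1],'pred t=0,30',proj(W([[32,-15,50],[32,15,50]]),c).round(1).tolist())
    im=ims[c].astype(int); r=im[:,:,0]; red=((r>60)&(im[:,:,1]<.45*r)&(im[:,:,2]<.5*r)).astype(np.uint8)
    n,l,s,ce=cv2.connectedComponentsWithStats(red)
    for i in range(1,n):
        if s[i,4]>4:
            q=(atz(ce[i],c,.041)-[p[0],p[1],0])@Rz*1e3
            if abs(q[0]+41)<12 and abs(q[1])<110: print('   lug',q.round(1),s[i,4])
E
python3 chk.py
```

```text
time_s: 19.8
tool_pos: [0.5209, 0.0056, 0.0163]
tool_rot: [-180.0, -0.1, 75.2]
force: [-4.3, -0.3, 18.8]
grip_width: 0.0003
grasp_force: 9.3
time_s: 20.8
tool_pos: [0.52, 0.0057, 0.104]
tool_rot: [-180.0, -0.0, 125.6]
force: [-0.9, 0.4, 0.4]
grip_width: 0.0427
grasp_force: 0.0
time_s: 21.8
tool_pos: [0.5387, -0.0267, 0.104]
tool_rot: [180.0, -0.0, 165.3]
force: [-0.3, 0.0, -0.4]
grip_width: 0.0658
grasp_force: 0.0
TCP cradle [-33.6 -25.5 104. ] [180.   -0.  165.3] [-45.  11.  50. 107.  -9.  67.  83.]
scene rod pred [[309.610296   344.79974354]] [([308.6, 345.1], 0.87)] caps pred [[273.1, 376.9], [341.0, 317.1]]
   ends [270.81081081 377.64864865] [344.1875  315.78125] 0.82 689
   knob [[273.4, 316.7]] pred t=0,30 [[274.5, 313.9], [262.4, 323.0]]
   lug [-42.7 -84.8  41. ] 17
   lug [-41.2  32.5  41. ] 33
top rod pred [[224.04236357 283.61550322]] [([224.7, 285.9], 0.63)] caps pred [[184.7, 266.8], [263.9, 300.7]]
   ends [204.  277.5] [263.06666667 304.8       ] 0.5 122
   knob [[226.5, 282.0]] pred t=0,30 [[250.0, 243.8], [236.3, 238.0]]
```

```bash
python3 -m creep '0.001 0 -0.03 0 0.066; 0 0 -0.03 0 0.066; 0 0 -0.02 0 0.066; 0 0 0 0 0.066; 0 0 0 0 0.066'; python3 -m creep '0 0 -0.008 0 0.066; 0 0 -0.008 0 0.066; 0 0 0 0 0.066; 0 0 0 0 0.066'; python3 -c "
from h import *
p=np.load('cr.npy'); Rz=R.from_euler('z',p[2]).as_matrix()
t=get_obs()['tool_pos']; print('TCP cradle',((t-[p[0],p[1],0])@Rz*1e3).round(1))"
```

```text
time_s: 22.82
tool_pos: [0.541, -0.0277, 0.0252]
tool_rot: [180.0, 0.1, 165.2]
force: [-0.0, -0.2, -0.1]
grip_width: 0.0661
grasp_force: 0.0
time_s: 23.32
tool_pos: [0.5402, -0.0276, 0.0084]
tool_rot: [-180.0, 0.0, 165.2]
force: [-0.2, 0.2, 0.7]
grip_width: 0.0655
grasp_force: 0.0
TCP cradle [-31.9 -26.    8.4]
```

```bash
python3 -m creep '0 0 -0.003 0 0.066; 0 0 -0.003 0 0.066; 0 0 0 0 0.066'; python3 -m creep '0 0 -0.002 0 0.066; 0 0 0 0 0.066; 0 0 0 0 0.066'
```

```text
time_s: 23.7
tool_pos: [0.5399, -0.0275, 0.0021]
tool_rot: [-180.0, -0.0, 165.2]
force: [-0.2, 0.7, 0.2]
grip_width: 0.0659
grasp_force: 0.0
time_s: 24.08
tool_pos: [0.5402, -0.0275, 0.0004]
tool_rot: [180.0, 0.0, 165.2]
force: [-0.7, 0.4, -0.4]
grip_width: 0.0658
grasp_force: 0.0
```

```bash
python3 -m creep '0.0008 0.0029 0 0 0.066; 0.0008 0.0029 0 0 0.066; 0 0 0 0 0.066'; python3 -m creep '0.0008 0.0029 0 0 0.066; 0 0 0 0 0.066';  python3 -m creep '0.0008 0.0029 0 0 0.066; 0 0 0 0 0.066'
```

```text
time_s: 24.45
tool_pos: [0.5419, -0.0212, 0.0004]
tool_rot: [180.0, 0.0, 165.3]
force: [0.1, 0.3, -0.6]
grip_width: 0.0662
grasp_force: 0.0
time_s: 24.7
tool_pos: [0.5426, -0.0188, 0.0004]
tool_rot: [-180.0, 0.0, 165.2]
force: [0.5, 0.2, -0.7]
grip_width: 0.0659
grasp_force: 0.1
time_s: 24.95
tool_pos: [0.5433, -0.0163, 0.0003]
tool_rot: [-180.0, 0.0, 165.2]
force: [-0.6, -1.3, 1.1]
grip_width: 0.0658
grasp_force: 1.1
```

```bash
python3 -m creep '0.0008 0.0029 0 0 0.066; 0 0 0 0 0.066'; python3 -m creep '0.0008 0.0029 0 0 0.066; 0 0 0 0 0.066';  python3 -m creep '0.0008 0.0029 0 0 0.066; 0 0 0 0 0.066'; python3 chk.py | grep -E 'TCP|lug|knob'
```

```text
time_s: 25.2
tool_pos: [0.5442, -0.0129, 0.0003]
tool_rot: [180.0, 0.0, 165.3]
force: [-0.7, -1.5, 0.5]
grip_width: 0.0659
grasp_force: 1.0
time_s: 25.45
tool_pos: [0.545, -0.0097, 0.0003]
tool_rot: [180.0, 0.0, 165.3]
force: [-0.9, -2.5, 0.7]
grip_width: 0.0664
grasp_force: 0.8
time_s: 25.7
tool_pos: [0.5458, -0.0067, 0.0003]
tool_rot: [180.0, -0.0, 165.3]
force: [-1.3, -1.6, 0.3]
grip_width: 0.0656
grasp_force: 0.8
TCP cradle [-31.9  -4.4   0.3] [180.   -0.  165.3] [-42.  20.  46. 111. -18.  56.  88.]
   knob [] pred t=0,30 [[274.5, 313.9], [262.4, 323.0]]
   knob [] pred t=0,30 [[250.0, 243.8], [236.3, 238.0]]
```

```bash
python3 -m creep '0.0008 0.0029 0 0 0.066; 0 0 0 0 0.066'; python3 -m creep '0.0008 0.0029 0 0 0.066; 0 0 0 0 0.066';  python3 -m creep '0.0008 0.0029 0 0 0.066; 0 0 0 0 0.066'
```

```text
time_s: 26.35
tool_pos: [0.5465, -0.0044, 0.0004]
tool_rot: [-180.0, 0.0, 165.3]
force: [-0.7, -2.4, 1.1]
grip_width: 0.0657
grasp_force: 1.0
time_s: 26.6
tool_pos: [0.5468, -0.0033, 0.0004]
tool_rot: [-179.9, -0.0, 165.2]
force: [-2.7, -5.5, 2.0]
grip_width: 0.0657
grasp_force: 2.8
time_s: 26.85
tool_pos: [0.547, -0.0026, 0.0004]
tool_rot: [-179.7, -0.0, 165.1]
force: [-4.3, -9.3, 3.2]
grip_width: 0.0656
grasp_force: 4.8
```

```bash
python3 -m creep '0.0008 0.0029 0 0 0.066; 0 0 0 0 0.066'; python3 chk.py | grep -E 'TCP|lug|knob'
```

```text
time_s: 27.1
tool_pos: [0.5474, -0.001, 0.0004]
tool_rot: [-179.6, -0.1, 165.1]
force: [-5.3, -10.3, 4.5]
grip_width: 0.0657
grasp_force: 5.7
TCP cradle [-31.9   1.6   0.4] [-1.796e+02 -1.000e-01  1.651e+02] [-42.  21.  46. 111. -17.  56.  87.]
   knob [[285.9, 342.9]] pred t=0,30 [[274.5, 313.9], [262.4, 323.0]]
   lug [-39.1 -61.3  41. ] 6
   knob [] pred t=0,30 [[250.0, 243.8], [236.3, 238.0]]
```

```bash
python3 -m creep '0.0005 0.0019 0 0 0.066; 0 0 0 0 0.066; 0 0 0 0 0.066'; python3 -m creep '0.0005 0.0019 0 0 0.066; 0 0 0 0 0.066; 0 0 0 0 0.066'
```

```text
time_s: 27.88
tool_pos: [0.549, 0.0054, 0.0003]
tool_rot: [-180.0, -0.0, 165.2]
force: [-1.3, -2.7, 1.3]
grip_width: 0.066
grasp_force: 1.6
time_s: 28.25
tool_pos: [0.5499, 0.0081, 0.0003]
tool_rot: [-180.0, -0.0, 165.3]
force: [-2.4, -3.6, 1.1]
grip_width: 0.066
grasp_force: 2.0
```

Clicked: the force dropped from 11 N to about 3 N. On to the end stop.

```bash
python3 -m creep '0.0005 0.0019 0 0 0.066; 0 0 0 0 0.066'; python3 -m creep '0.0005 0.0019 0 0 0.066; 0 0 0 0 0.066';  python3 -m creep '0.0005 0.0019 0 0 0.066; 0 0 0 0 0.066'; python3 chk.py | grep -E 'TCP|lug|knob'
```

```text
time_s: 28.5
tool_pos: [0.5498, 0.0082, 0.0003]
tool_rot: [-179.9, -0.0, 165.2]
force: [-2.5, -6.8, 3.5]
grip_width: 0.066
grasp_force: 3.7
time_s: 28.75
tool_pos: [0.5498, 0.0083, 0.0003]
tool_rot: [-179.8, -0.1, 165.2]
force: [-4.5, -10.0, 3.6]
grip_width: 0.066
grasp_force: 5.3
time_s: 29.0
tool_pos: [0.5499, 0.0084, 0.0004]
tool_rot: [-179.6, -0.1, 165.1]
force: [-5.9, -12.8, 6.7]
grip_width: 0.0658
grasp_force: 7.0
TCP cradle [-31.9  11.3   0.4] [-1.796e+02 -1.000e-01  1.651e+02] [-43.  21.  46. 110. -17.  56.  86.]
   knob [[326.5, 232.0]] pred t=0,30 [[274.5, 313.9], [262.4, 323.0]]
   lug [-39.8 -54.9  41. ] 21
   lug [-41.2  63.7  41. ] 36
   knob [] pred t=0,30 [[250.0, 243.8], [236.3, 238.0]]
```

```bash
python3 -m creep '0.0008 0.0029 0 0 0.066; 0 0 0 0 0.066'; python3 -m creep '-0.0036 -0.0135 0 0 0.066; -0.002 -0.0075 0 0 0.066; 0 0 0 0 0.066; 0 0 0.03 0 0.066; 0 0 0.05 0 0.066; 0 0 0.06 0 0.066; -0.03 -0.05 0.02 0 0.066; -0.03 -0.05 0.02 0 0.066'; python3 -m creep '-0.02 -0.055 0.03 0 0.066; -0.01 -0.06 0.02 0 0.066; 0 -0.06 0 0 0.066; 0 -0.06 0 0 0.066; 0 0 0 0 0.066; 0 0 0 0 0.066'; python3 chk.py; python3 - <<'E'
from h import *
for n in('glue_bottle','tape_measure','sanding_block','jaw_left','jaw_right'):
    for c in('scene','top'): print(n,c,[(np.round(d['xy'],1),round(d['p'],2)) for d in (finder.masks_of if 'jaw' in n else finder.tip_of)(n,c)[:1]])
E
```

```text
time_s: 29.65
tool_pos: [0.5498, 0.0085, 0.0004]
tool_rot: [-179.4, -0.1, 165.0]
force: [-7.9, -18.4, 7.6]
grip_width: 0.066
grasp_force: 9.5
time_s: 30.65
tool_pos: [0.4872, -0.104, 0.1818]
tool_rot: [179.9, 0.1, 165.4]
force: [0.7, -0.0, 0.4]
grip_width: 0.0658
grasp_force: 0.0
time_s: 31.4
tool_pos: [0.4585, -0.3344, 0.228]
tool_rot: [180.0, -0.0, 165.2]
force: [-0.3, 0.5, 0.4]
grip_width: 0.066
grasp_force: 0.0
TCP cradle [ -32.  -343.4  228. ] [180.   -0.  165.2] [-25.  14.  69.  94. -13.  82. 121.]
scene rod pred [[309.610296   344.79974354]] [([312.2, 344.5], 0.98)] caps pred [[273.1, 376.9], [341.0, 317.1]]
   ends [270.5        378.52941176] [344.36363636 315.09090909] 0.95 783
   knob [[260.6, 324.7]] pred t=0,30 [[274.5, 313.9], [262.4, 323.0]]
   lug [-39.5 -56.   41. ] 22
   lug [-41.   63.1  41. ] 29
top rod pred [[224.04236357 283.61550322]] [] caps pred [[184.7, 266.8], [263.9, 300.7]]
   ends [184.2        266.73333333] [263.84375 302.03125] 0.77 578
   knob [[237.1, 239.2]] pred t=0,30 [[250.0, 243.8], [236.3, 238.0]]
   lug [-40.3  58.3  41. ] 29
   lug [-40.  -59.9  41. ] 20
glue_bottle scene [(array([292.1, 248.2]), 0.56)]
glue_bottle top [(array([383.7, 219.4]), 0.66)]
tape_measure scene [(array([286.1, 345.9]), 0.71)]
tape_measure top [(array([263. , 169.1]), 0.77)]
sanding_block scene [(array([326.7, 229.4]), 0.7)]
sanding_block top [(array([440.7, 244.2]), 0.96)]
jaw_left scene [(array([188.8, 297.4]), 0.7)]
jaw_left top [(array([198. , 265.6]), 0.55)]
jaw_right scene [(array([324.5, 320.7]), 0.65)]
jaw_right top []
```

```bash
python3 -c "
from cell import ticket; print(ticket.sign_off())"
```

```text
the job is handed in; nothing more can be done
None
```

The rod is stowed level under both jaws and the lock slide is at its end stop, past the click, as confirmed by contact forces and camera fits. I handed it in at about 32 s with the arm clear and the glue bottle, tape measure and sanding block not visibly moved; because the moves cannot lean the tool, I pushed the slide home by its left lug with the tool upright rather than by the red knob under the roof.

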